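# Tare the cazuela and weigh the tall spice jar

### The job

Find out what the taller of the two spice jars weighs: stand the empty green cazuela centred on the platter of the kitchen scale and let go of it, press the round tare button all the way down, then take the taller jar out of the drawer tray and stand it upright in the cazuela, without pressing tare again. Set the cazuela and the jar down gently rather than dropping them, keep off the oblong power button, and leave the other jar and everything else where they are.

Things in the scene. Friction and masses are not known exactly. Their poses are not given: they have to be found in the camera images.
- cazuela: Green glazed earthenware dish, empty, open on top, 48 mm high, 0.25 to 0.4 kg. Origin: centre of underside. Wall 8 mm thick, almost upright: outer radius 60 mm at the foot, 65 mm at the rim; can be pinched from above at the rim. Inner floor 7 mm up, inner radius 52 to 57 mm. Bar ears, 44 mm wide, reach 83 mm out along its +y and -y, 31 to 42 mm up; the wall is plain at its +x and -x.
- platter (a point): Centre of the top face of the scale's round flat steel platter, 160 mm across, 40 mm above the work surface; it does not sink. Axes are the scale's.
- scale: Kitchen scale, white plastic block 250 mm (its x) by 200 mm (its y), top 30 mm up, fixed. Origin: centre of underside. The platter's centre is 40 mm towards its +x; the strip with two buttons and a blank dark display is at its -x end, which faces roughly towards the robot.
- tare_top (a point): Centre of the top of the round grey tare button, 30 mm across, 42 mm above the work surface when not pressed. On the strip 125 mm from the platter's centre towards the scale's -x and 62 mm to its +y (the left button as seen from the robot).
- tare (a joint): Travel of the tare button, m: 0 up, 0.006 fully down; springs back. Starts to move at about 1.2 N, fully down at about 4.8 N; it counts as pressed beyond 4 mm for 0.1 s.
- power_top (a point): Centre of the top of the oblong grey power button (32 by 14 mm) at the other end of the strip, 130 mm from the tare button, same height. Not to be pressed.
- power (a joint): Travel of the power button, m: 0 up, 0.006 fully down; springs back.
- tray: Steel drawer tray, 220 mm (its x) by 140 mm (its y), walls 3 mm thick and 45 mm high, open on top, floor 3 mm thick, with a bar handle at its -x end; fixed. Origin: centre of its underside. It stands to the left or right of the scale, the cazuela on the other side.
- jar_tall: The taller closed glass spice jar: 46 mm across, 115 mm tall with a steel lid (44 mm across, top 18 mm), about 0.22 kg (0.8 to 1.25 times that), standing in the tray, so 70 mm of it stands above the tray's walls. Origin: centre of its underside; z up.
- jar_short: The shorter closed glass jar, same 46 mm across, 72 mm tall, standing in the tray 90 to 130 mm from the tall one, either one nearer the robot. Origin: centre of its underside. To be left alone.
- pan: Small paella pan, 200 mm across, 36 mm high, two loop handles, on a steel trivet at the back. Origin: centre of its underside.
- spoon: Wooden spoon, 240 mm long, lying behind the scale. Origin: near the middle of its length, on the surface.
- mill: Wooden pepper mill, 54 mm across, 120 mm tall, standing nearer the robot than the scale, on the left. Origin: centre of its underside.
- salt_box: Round wooden salt pot with a knob, 72 mm across, 68 mm tall, nearer the robot than the scale, on the right. Origin: centre of its underside.
- oil: Green glass oil bottle, 64 mm across, 210 mm tall, at the back right. Origin: centre of its underside.
Mind the look-alikes: they are no part of the job. Leave any blue or red look-alike of the cazuela alone.

How it is judged:
By the outcome, as a careful person would: the job done as asked, in the order asked, and still so for the second after the job is handed in, with the robot touching nothing.
It also fails if it takes over 72 s, if anything falls off the work surface, if the arm or the gripper's body presses on something with over 40 N, if the wrist force passes 120 N, or if a joint passes its speed limit or range.

### The arm

A 7-joint arm with a two-finger parallel gripper is mounted at the origin on the work surface. World frame = base frame: x ahead of the robot, y to its left, z up, the work surface at z = 0. Lengths are in m, angles in rad, forces in N, time in s.
With the tool pointing down it reaches from about 0.4 to 0.9 m from the base axis. Payload 5.6 kg.
Tool frame: the origin (TCP) lies midway between the tips of the shut fingers; the grasp point (between the pads) lies 19 mm behind it; y points along the fingers, z is the direction in which the jaws open and shut, and the axes are right-handed (so a half turn about y gives the same grasp; the last joint's range is limited). The gripper opens to 92 mm and grips with 3 to 60 N. Pads are 20 mm wide; open, the fingers measure 128 mm over their backs; the gripper's body (75 mm by 189 mm) begins 69 mm behind the grasp point.
Start: joints at [-1.143, 0.468, -0.012, 1.603, 0.006, 1.071, -0.056], TCP at [0.295, 0.579, 0.215] pointing down, gripper open.
Joint ranges: [-2.53, 2.53], [-0.31, 2.02], [-1.57, 1.55], [0.28, 2.44], [-1.29, 4.43], [0.15, 1.84], [-2.92, 2.92]. Speed limits (rad/s): [2.57, 2.57, 3.14, 3.14, 3.14, 3.14, 3.14].

### API

Orientations are given as a 3x3 rotation matrix whose columns are the frame's x, y, z axes.
In Python, from station import env, effector, solver, viewer, workorder, search_frame, tip_of gives the robot as it stands. Calls block until the motion is done:
- env.reach(position, orientation): joint-space move of the TCP to a pose.
- env.movel(position, frame=None, rate=0.15): straight line of the TCP; frame=None keeps the orientation; rate is the mean speed in m/s.
- env.goto_joints(angles): joint-space move.
- effector.release() and effector.grasp(squeeze=None): open the fingers fully, or close them until they stop; squeeze is the grip in N (None keeps the last).
- env.pause(seconds).
- solver.inverse_kinematics(position, orientation): joint angles nearest the present ones, or None.
- env.sense(): the state.
- viewer.read_camera(name): name is "side" or "top" or "wrist"; returns (picture, depth): 384x512x3 uint8, red, green, blue; 384x512 float32, m along the optical axis (not along the pixel's ray), 0 where there is no reading.
- viewer.camera_info(name): a dict with "intrinsics" (3x3 intrinsics, pixels), "eye" and "rotation" of the camera in the world; the wrist camera has in their place "T_tool_cam" (4x4, takes a point from camera to tool coordinates, whose origin is the TCP and whose axes are the tool frame's). Camera axes: x right, y up, looking along -z (the intrinsics and any distortion apply to the point x, -y, -z); pixel columns grow to the right and rows downward; lengths in m; the calibration is good to about 2 mm. A picture is of the moment at which its call begins: read the wrist's pose just before it. camera_info takes no time and is no camera call.
A pose or a line that the arm cannot do raises env.PlanningError and nothing moves.
- workorder.finish_job(): hands the job in, once; it reports no verdict.
Trained networks look in the newest picture that a camera, given by its name, has taken for a name from the list of things; names that differ only in an ending like _2 or _b are one class to them, and where a whole thing is asked for, a point or a joint stands for the part that bears it (a point fixed in the world has none). Each returns a list of dicts, best first, with "score" (0 to 1); they miss things now and then, are a little off and sometimes report something else, mostly with a low value. They report only what shows in the picture. A call takes as long as a camera call. They do not tell look-alikes from the thing itself.
- search_frame(camera, name): "at" ([x, y, z] in m, in world coordinates, good to about 4 mm: the middle of the surface that is visible of it).
- tip_of(camera, name): "at" ([x, y, z] in m, in world coordinates, good to about 4 mm: a listed point, or the origin of a listed thing).
The state is a dict: "t": time; "joint_positions": joint angles; "joint_velocities": joint speeds; "tau": joint torques, N m; "ee_pos": TCP position; "tcp_rot": TCP orientation; "wrist_force": force on the tool from outside, world axes, zero at the start; "moment": the same for the moment, N m; "gripper_width": finger opening in m.
Only numpy, scipy, OpenCV 4.12 (cv2) and the standard library are available. Lean on these libraries where they do the work, as an engineer would, in place of code of your own. Each camera call takes 0.05 s, during which the arm holds its last target.

## Working session

There is one attempt and no reset: what is moved stays moved. The work goes in short steps, each a Python script; the robot and the scene stay as the last script left them, time stands still between calls to the robot, and variables do not carry over. Pictures are saved under pics/ and viewed, and the job is handed in when it is done.

```bash
ls; mkdir -p pics
python3 - <<'E'
from station import env, effector, solver, viewer, workorder, search_frame, tip_of
import cv2, numpy as np
s=env.sense(); print(s['t'],s['ee_pos'],s['tcp_rot'],s['gripper_width'],s['wrist_force'])
for c in ['top','side']:
    p,d=viewer.read_camera(c); cv2.imwrite(f'pics/{c}0.png',p[:,:,::-1]); np.save(f'pics/{c}0.npy',d)
    print(viewer.camera_info(c))
    for n in ['cazuela','platter','tare_top','power_top','tray','jar_tall','jar_short','scale']:
        print(c,n,[(np.round(r['at'],3).tolist(),round(r['score'],2)) for r in tip_of(c,n)][:4])
print(viewer.camera_info('wrist'))
print(env.sense()['t'])
E
```

```text
pics
0.0 [0.29464947 0.57871864 0.21366036] [[ 8.91155432e-01 -6.83627237e-04  4.53697619e-01]
 [-4.53698117e-01 -1.61626925e-03  8.91153974e-01]
 [ 1.24080382e-04 -9.99998460e-01 -1.75050751e-03]] 0.09174986525156636 [ 1.1799835  -0.38551884 -0.69666975]
{'intrinsics': array([[494.71900518,   0.        , 247.86159171],
       [  0.        , 494.71900518, 188.12738702],
       [  0.        ,   0.        ,   1.        ]]), 'eye': array([ 0.21901847, -0.09082104,  1.34483382]), 'rotation': array([[-0.05398201,  0.97522834, -0.21451253],
       [-0.99853415, -0.05187434,  0.01544686],
       [ 0.00393652,  0.21503194,  0.97659908]])}
top cazuela [([0.492, -0.31, -0.0], 0.92), ([0.389, -0.528, -0.001], 0.92), ([0.243, -0.355, 0.001], 0.88), ([0.584, -0.029, 0.04], 0.54)]
top platter [([0.586, -0.03, 0.041], 0.72)]
top tare_top [([0.473, 0.063, 0.043], 0.44)]
top power_top [([0.451, -0.072, 0.048], 0.43), ([0.329, -0.176, 0.0], 0.42)]
top tray [([0.482, 0.304, 0.002], 0.64)]
top jar_tall [([0.527, 0.268, 0.004], 0.89)]
top jar_short [([0.43, 0.294, 0.003], 0.58)]
top scale [([0.548, -0.01
[... 783 characters left out ...]
57)]
side jar_tall [([0.524, 0.269, 0.006], 0.64)]
side jar_short [([0.429, 0.296, 0.003], 0.7), ([0.359, 0.174, -0.003], 0.7)]
side scale [([0.547, -0.02, 0.001], 0.63)]
{'intrinsics': array([[271.05207769,   0.        , 250.66974057],
       [  0.        , 271.05207769, 192.57632818],
       [  0.        ,   0.        ,   1.        ]]), 'T_tool_cam': array([[-1.93700762e-04, -9.65992697e-01, -2.58569278e-01,
        -7.30582738e-02],
       [ 5.16266083e-04,  2.58569151e-01, -9.65992613e-01,
        -1.69902506e-01],
       [ 9.99999848e-01, -3.20604054e-04,  4.48624224e-04,
        -3.39569308e-04],
       [ 0.00000000e+00,  0.00000000e+00,  0.00000000e+00,
         1.00000000e+00]])}
0.9
```

View pics/top0.png

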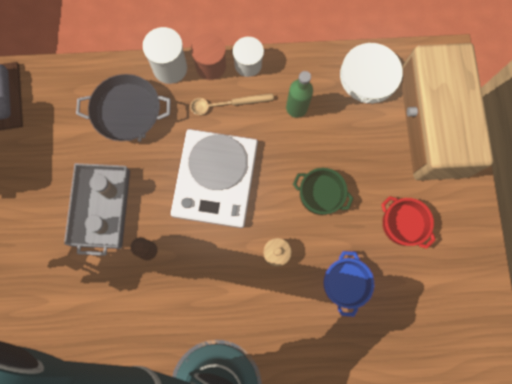

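View pics/side0.png

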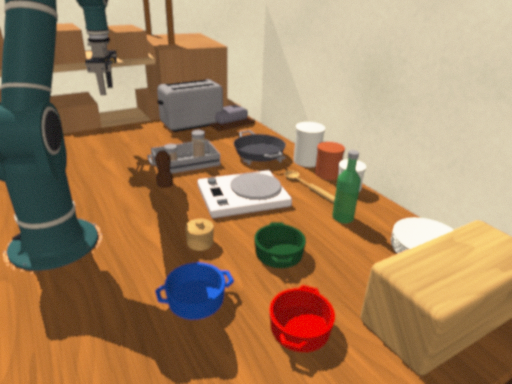

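```bash
cat > h.py <<'E'
from station import env, effector, solver, viewer, workorder, search_frame, tip_of
import cv2, numpy as np
def world(cam,d,info=None,T=None):
    i=viewer.camera_info(cam);K=i['intrinsics'];h,w=d.shape
    v,u=np.mgrid[:h,:w]
    P=np.stack([(u-K[0,2])/K[0,0]*d,-(v-K[1,2])/K[1,1]*d,-d],-1)
    if T is None: return P@i['rotation'].T+i['eye']
    M=T@i['T_tool_cam']; return P@M[:3,:3].T+M[:3,3]
def circ(p):
    A=np.c_[2*p,np.ones(len(p))];b=(p**2).sum(1);s=np.linalg.lstsq(A,b,rcond=None)[0]
    return s[:2],np.sqrt(s[2]+s[0]**2+s[1]**2)
def T(s):
    M=np.eye(4);M[:3,:3]=s['tcp_rot'];M[:3,3]=s['ee_pos'];return M
E
python3 - <<'E'
from h import *
im=cv2.imread('pics/top0.png');
a=cv2.resize(im[155:230,280:370],None,fx=4,fy=4,interpolation=cv2.INTER_CUBIC)
b=cv2.resize(im[155:255,60:160],None,fx=4,fy=4,interpolation=cv2.INTER_CUBIC)
o=np.zeros((400,770,3),np.uint8);o[:300,:360]=a;o[:400,365:765]=b;cv2.imwrite('pics/crop0.png',o)
for c in ['top','side']:
    d=np.load(f'pics/{c}0.npy');W=world(c,d);im=cv2.imread(f'pics/{c}0.png')
    hsv=cv2.cvtColor(im,cv2.COLOR_BGR2HSV)
    z=W[...,2];ok=d>0
    near=lambda x,y,r:ok&(np.hypot(W[...,0]-x,W[...,1]-y)<r)
    m=near(.49,-.313,.11)&(z>.015)&(z<.07)
    print(c,'caz n',m.sum(),'zmax',np.percentile(z[m],99))
    r=m&(z>.044);p=W[r][:,:2];print(' rim mean',p.mean(0),circ(p))
    p=cv2.minEnclosingCircle(p.astype(np.float32));print(' encl',p)
    cc=circ(W[r][:,:2])[0]
    e=m&(np.hypot(W[...,0]-cc[0],W[...,1]-cc[1])>.072)&(z>.02)
    q=W[e]-np.r_[cc,0];ang=np.degrees(np.arctan2(q[:,1],q[:,0]));print(' ears n',len(q),np.percentile(np.hypot(q[:,0],q[:,1]),95))
    print(np.histogram(ang,bins=np.arange(-180,181,20)))
    v=np.exp(2j*np.radians(ang)).mean();print(' ear axis',np.degrees(np.angle(v))/2,abs(v))
    for x,y in [(.527,.268),(.43,.295)]:
        m=near(x,y,.045)&(z>.055);zz=np.percentile(z[m],95);t=m&(z>zz-.006);p=W[t][:,:2];print('jar',zz,t.sum(),p.mean(0),cv2.minEnclosingCircle(p.astype(np.float32)),circ(p))
    m=near(.586,-.03,.11)&(z>.036)&(z<.046);p=W[m][:,:2];print('platter',np.median(z[m]),cv2.minEnclosingCircle(p.astype(np.float32)),p.mean(0))
    m=near(.547,-.02,.2)&(z>.024)&(z<.05);p=W[m][:,:2];print('scale',cv2.minAreaRect(p.astype(np.float32)))
    m=near(.482,.3,.16)&(z>.036)&(z<.05);p=W[m][:,:2];print('tray',cv2.minAreaRect(p.astype(np.float32)))
E
```

```text
top caz n 851 zmax 0.05291460692429295
 rim mean [ 0.48650137 -0.31088123] (array([ 0.48682094, -0.31102008]), np.float64(0.06138966694889852))
 encl ((0.4875447154045105, -0.31129080057144165), 0.08144569396972656)
 ears n 122 0.08276304154508198
(array([ 0,  0, 28, 35,  1,  0,  0,  0,  0,  0,  0, 26, 31,  1,  0,  0,  0,
        0]), array([-180, -160, -140, -120, -100,  -80,  -60,  -40,  -20,    0,   20,
         40,   60,   80,  100,  120,  140,  160,  180]))
 ear axis 62.0229307721552 0.9422623235493249
jar 0.12084308659636878 193 [0.52347345 0.27062222] ((0.5232470035552979, 0.2699722349643707), 0.021845189854502678) (array([0.5232399 , 0.27026073]), np.float64(0.015432658027059443))
jar 0.07906605578180277 181 [0.42639749 0.29348823] ((0.426361083984375, 0.2943134307861328), 0.022279025986790657) (array([0.42652795, 0.29416405]), np.float64(0.015546140773045199))
platter 0.03983750065463765 ((0.5842264294624329, -0.03558303043246269), 0.10449646413326263) [ 0.58271918 -0.02924422]
scale ((0.5440464615821838, -0.02049538493156433), (0.19982564449310303, 0.24965983629226685), 77.
[... 649 characters left out ...]
860129228337 59 [0.52406269 0.26891422] ((0.5270566344261169, 0.2686491310596466), 0.02396104298532009) (array([0.525703  , 0.27036172]), np.float64(0.017134192556912564))
jar 0.07930296718544916 63 [0.42823509 0.29182159] ((0.42861080169677734, 0.2941509187221527), 0.023753510788083076) (array([0.42860213, 0.29340445]), np.float64(0.017085296292835075))
platter 0.04294338275302756 ((0.5736106634140015, -0.02161075547337532), 0.09269939363002777) [ 0.58172118 -0.03334737]
scale ((0.5450906753540039, -0.0199802964925766), (0.20484130084514618, 0.2488405704498291), 78.32624053955078)
tray ((0.47298336029052734, 0.30022966861724854), (0.15274164080619812, 0.24108652770519257), 83.9183120727539)
```

View pics/crop0.png

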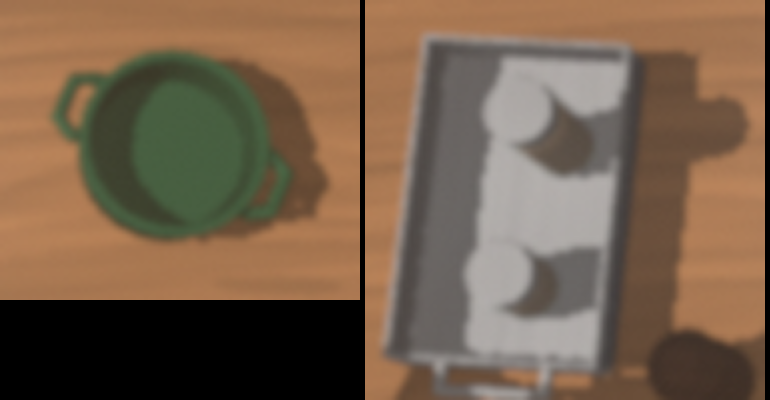

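Candidates for the cazuela in the top picture are green (324,191), red (408,221), blue (349,283). The crop shows that the one at (324,191) is the green dish with bar ears. Jars: the lid at (103,185) measures 0.12 m high, so it is the tall one; (96,225) is 0.079 m high, so it is the short one. Next I move above the cazuela and refine with the wrist camera.

```bash
cat >> h.py <<'E'
def R(jaw,tilt=0):
    """jaw dir angle (deg); tilt deg leans the gripper back towards -jaw"""
    a=np.radians(jaw);t=np.radians(tilt);e=np.array([np.cos(a),np.sin(a),0]);k=np.array([0,0,1.])
    up=np.cos(t)*k-np.sin(t)*e
    y=-up; z=np.cos(t)*e+np.sin(t)*k
    return np.c_[np.cross(y,z),y,z]
def shot(c,name):
    s=env.sense();p,d=viewer.read_camera(c);cv2.imwrite(f'pics/{name}.png',p[:,:,::-1]);np.save(f'pics/{name}.npy',d)
    return s,p,d,world(c,d,T=T(s) if c=='wrist' else None)
E
python3 - <<'E'
from h import *
c=np.array([.487,-.3118]);e=np.array([np.cos(np.radians(-28)),np.sin(np.radians(-28))])
# wall centre at grasp
p=c-.0605*e
Rt=R(-28,6.3)
for z in (.25,.023): print(solver.inverse_kinematics(np.r_[p,z],Rt))
env.reach(np.r_[p,.23],Rt)
s,im,d,W=shot('wrist','w1');print(s['t'],s['ee_pos'])
z=W[...,2];m=(d>0)&(np.hypot(W[...,0]-c[0],W[...,1]-c[1])<.11)&(z>.04)&(z<.06)
q=W[m];print(m.sum(),cv2.minEnclosingCircle(q[:,:2].astype(np.float32)),circ(q[:,:2]),np.percentile(z[m],[50,98]))
E
```

```text
[-0.26561964  0.166073    0.8828581   2.00766435 -0.17638654  0.92519979
  0.21379603]
[ 0.18584612  0.52486059  0.40208911  2.15143683 -0.4948705   0.43531095
  0.48262486]
3.9583 [ 0.43415085 -0.28272496  0.22992673]
2338 ((0.48842766880989075, -0.3109338581562042), 0.08257894963026047) (array([ 0.48772356, -0.30941944]), np.float64(0.06321120251613097)) [0.04707021 0.04899891]
```

View pics/w1.png

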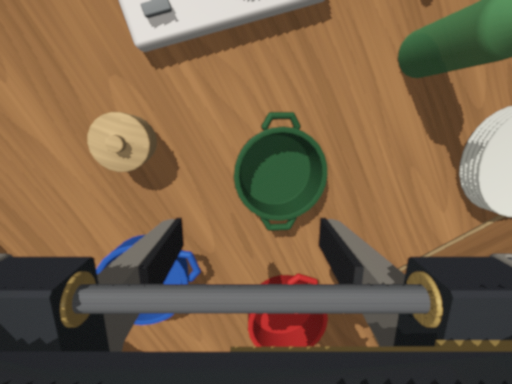

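Run:
```python
from h import *
c=np.array([.4875,-.311]);e=np.array([np.cos(np.radians(-28)),np.sin(np.radians(-28))])
Rt=R(-28,6.3)
p=c-.0582*e
env.movel(np.r_[p,.10],Rt,rate=.2)
env.movel(np.r_[p,.021],Rt,rate=.1)
s=env.sense();print(s['t'],s['ee_pos'],s['wrist_force'])
effector.grasp(45)
s=env.sense();print(s['t'],s['gripper_width'],s['wrist_force'])
env.movel(np.r_[p,.035],Rt,rate=.05)
env.movel(np.r_[p,.17],Rt,rate=.15)
s=env.sense();print(s['t'],s['ee_pos'],s['gripper_width'],s['wrist_force'],s['moment'])
s,im,d,W=shot('wrist','w2'); shot('side','s2')
z=W[...,2];m=(d>0)&(np.hypot(W[...,0]-c[0],W[...,1]-c[1])<.11)&(z>.16)&(z<.23)
q=W[m];print(m.sum(),cv2.minEnclosingCircle(q[:,:2].astype(np.float32)),circ(q[:,:2]),np.percentile(z[m],[2,50,98]))
```

```text
5.75 [ 0.4364694  -0.28401866  0.02146999] [-0.73867039 -0.88571188  0.46150875]
6.9833 0.0075933476462205106 [ 1.22621421 -0.6432101  -0.11156029]
8.4667 [ 0.43544868 -0.28315667  0.16911583] 0.0078071720541661085 [ 0.12202662 -0.29593397 -3.82711649] [0.14294553 0.43198984 0.03621524]
15926 ((0.48393714427948, -0.29805347323417664), 0.07626547664403915) (array([ 0.48640923, -0.30107078]), np.float64(0.05895991438058082)) [0.16219959 0.19087974 0.22247062]
```

Run:
```python
import cv2,numpy as np
cv2.imwrite('pics/c2.png',cv2.resize(np.hstack([cv2.imread('pics/w2.png'),cv2.imread('pics/s2.png')]),(800,300),interpolation=cv2.INTER_AREA))
```

```text
(no output)
```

View pics/c2.png

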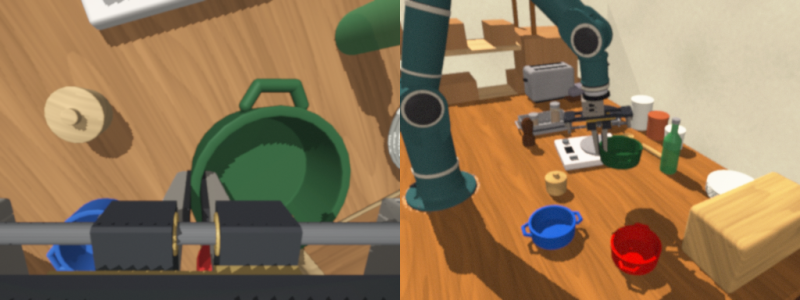

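```bash
cat >> h.py <<'E'
def floorplane(W,im,d,c,zlo,zhi):
    hsv=cv2.cvtColor(im,cv2.COLOR_RGB2HSV);g=(hsv[...,0]>45)&(hsv[...,0]<90)&(hsv[...,1]>90)&(d>0)
    m=g&(np.hypot(W[...,0]-c[0],W[...,1]-c[1])<.04)&(W[...,2]>zlo)&(W[...,2]<zhi)
    q=W[m]
    for _ in range(5):
        mu=np.median(q,0) if _==0 else q.mean(0);n=np.linalg.svd(q-mu,full_matrices=False)[2][2];n*=np.sign(n[2])
        r=(q-mu)@n;q=q[abs(r)<max(.002,2*abs(r).std()*.7)]
    return mu,n,len(q)
E
python3 - <<'E'
from h import *
s=env.sense()
im=cv2.imread('pics/w2.png')[:,:,::-1].copy();d=np.load('pics/w2.npy');W=world('wrist',d,T=T(s))
c=np.array([.487,-.311])
mu,n,k=floorplane(W,im,d,c,.14,.175);print(mu,n,k)
e=np.array([np.cos(np.radians(-28)),np.sin(np.radians(-28)),0])
print('tilt along e deg',np.degrees(n@e),'tang',np.degrees(n@np.array([-e[1],e[0],0])))
E
```

```text
[ 0.49010113 -0.30696932  0.15459902] [-5.00722490e-04  4.94658033e-04  9.99999752e-01] 7223
tilt along e deg -0.03863681284019978 tang 0.011555535966466484
```

```bash
python3 - <<'E'
from h import *
s=env.sense()
d=np.load('pics/w2.npy');W=world('wrist',d,T=T(s));m=(d>0)&(abs(W[...,2]-.1957)<.003)&(np.hypot(W[...,0]-.487,W[...,1]+.311)<.075)&(W[...,0]>.455);q=W[m][:,:2]
for _ in range(4):
    c,r=circ(q);k=abs(np.hypot(*(q-c).T)-r)<.006;q=q[k]
print('held centre',c,r,len(q))
j=-12;e=np.array([np.cos(np.radians(j)),np.sin(np.radians(j))])
P=np.array([.5845,-.0288]);p=P-.0582*e;Rt=R(j,6.3)
env.movel(np.r_[p,.17],Rt,rate=.2)
s,im,d,W=shot('wrist','w3');print(s['t'],s['ee_pos'],s['wrist_force'])
mu,n,k=floorplane(W,im,d,P,.14,.175);print(mu,n,k)
st,imt,dt,Wt=shot('top','t3')
for c,w,dd in(('wrist',W,d),('top',Wt,dt)):
    z=w[...,2];m=(dd>0)&(abs(z-.1957)<.004)&(np.hypot(w[...,0]-P[0],w[...,1]-P[1])<.075)&(w[...,0]>P[0]-.03);q=w[m][:,:2]
    for _ in range(4):
        c0,r=circ(q);kk=abs(np.hypot(*(q-c0).T)-r)<.006;q=q[kk]
    print(c,c0,r,len(q))
E
python3 -c "
import cv2,numpy as np
cv2.imwrite('pics/c3.png',cv2.resize(np.hstack([cv2.imread('pics/w3.png'),cv2.imread('pics/t3.png')]),(800,300),interpolation=cv2.INTER_AREA))"
```

```text
held centre [ 0.48521716 -0.30845941] 0.05988201838321882 4490
10.125 [ 0.52719221 -0.01808391  0.16996676] [-0.48592087 -0.29195335 -3.96806711]
[ 0.58599339 -0.02469788  0.15566626] [-0.00204933  0.00101035  0.99999739] 7445
wrist [ 0.58190502 -0.02808115] 0.059369399301358886 4380
top [ 0.58438962 -0.04217249] 0.049635391473445326 105
```

View pics/c3.png

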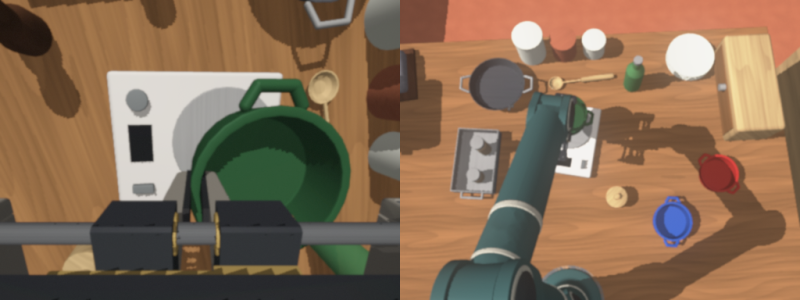

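```bash
python3 - <<'E'
from h import *
j=-12;e=np.array([np.cos(np.radians(j)),np.sin(np.radians(j))])
P=np.array([.585,-.0288]);p=P-.0582*e;Rt=R(j,6.3)
env.movel(np.r_[p,.075],Rt,rate=.12)
env.movel(np.r_[p,.066],Rt,rate=.04)
s=env.sense();f0=s['wrist_force'][2];print(s['t'],s['ee_pos'],f0)
z=.066
while z>.057:
    z-=.001; env.movel(np.r_[p,z],Rt,rate=.02); f=env.sense()['wrist_force'];print(round(z,4),f.round(2))
    if f[2]-f0>2.0: break
print(env.sense()['ee_pos'])
effector.release()
s=env.sense();print(s['t'],s['gripper_width'],s['wrist_force'])
up=-Rt[:,1]
q=s['ee_pos']
env.movel(q+np.r_[0,0,.12],Rt,rate=.15)
s,im,d,W=shot('wrist','w4');st,imt,dt,Wt=shot('top','t4');print(s['t'])
for c,w,dd in(('wrist',W,d),('top',Wt,dt)):
    z=w[...,2];m=(dd>0)&(abs(z-.088)<.004)&(np.hypot(w[...,0]-P[0],w[...,1]-P[1])<.075);q=w[m][:,:2]
    for _ in range(4):
        c0,r=circ(q);kk=abs(np.hypot(*(q-c0).T)-r)<.006;q=q[kk]
    print(c,c0,r,len(q))
print(floorplane(W,im,d,P,.035,.06))
for n in ['tare_top','power_top','platter','cazuela']: print(n,[(np.round(r['at'],3),round(r['score'],2)) for r in tip_of('wrist',n)][:3])
E
python3 -c "
import cv2,numpy as np
cv2.imwrite('pics/c4.png',cv2.resize(np.hstack([cv2.imread('pics/w4.png'),cv2.imread('pics/t4.png')]),(800,300),interpolation=cv2.INTER_AREA))"
```

```text
11.5417 [ 0.52790265 -0.0166738   0.06587135] -2.729873784517915
0.065 [-0.52 -0.3  -3.07]
0.064 [ 0.54  0.01 -3.71]
0.063 [-0.45  0.19 -3.38]
0.062 [ 0.28 -0.4  -4.12]
0.061 [-1.26  0.56  0.47]
[ 0.52827353 -0.01670853  0.0612271 ]
14.075 0.09215313358328514 [0.71421737 0.57596851 0.30964435]
15.025
wrist [ 0.58282086 -0.02747456] 0.060139461931010364 2727
top [ 0.58130434 -0.03053882] 0.059522159047768586 181
(array([ 0.58481284, -0.02778791,  0.04680776]), array([ 1.26608024e-04, -5.71543611e-04,  9.99999829e-01]), 3486)
tare_top [(array([0.48 , 0.058, 0.044]), 0.93)]
power_top [(array([ 0.446, -0.067,  0.044]), 0.72)]
platter []
cazuela [(array([ 0.587, -0.028,  0.037]), 0.76)]
```

View pics/c4.png

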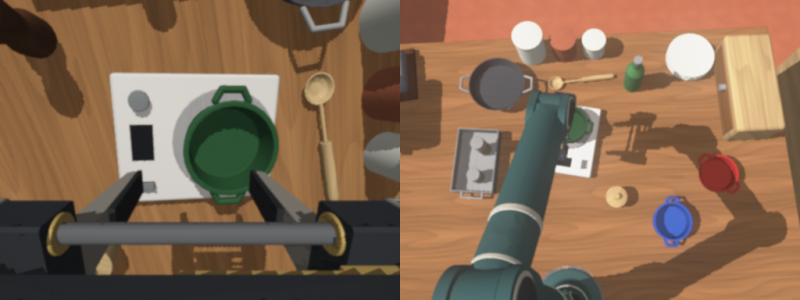

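```bash
python3 - <<'E'
from h import *
s=env.sense();d=np.load('pics/w4.npy');W=world('wrist',d,T=T(s))
z=W[...,2];m=(d>0)&(z>.037)&(z<.047)&(np.hypot(W[...,0]-.475,W[...,1]-.06)<.025);q=W[m][:,:2].astype(np.float32)
b=cv2.minEnclosingCircle(q);print(m.sum(),b,q.mean(0),np.median(z[m]))
t=np.array(q.mean(0),float)
effector.grasp(20)
Rt=R(45)
for z in(.15,.035): print(solver.inverse_kinematics(np.r_[t,z],Rt))
env.reach(np.r_[t,.12],Rt)
s=env.sense();print(s['t'],s['ee_pos'],s['gripper_width'])
env.movel(np.r_[t,.06],Rt,rate=.15)
env.movel(np.r_[t,.047],Rt,rate=.04)
f0=env.sense()['wrist_force'][2];z=.046;print(f0)
while z>.030:
    z-=.0015; env.movel(np.r_[t,z],Rt,rate=.03); s=env.sense();f=s['wrist_force'];print(round(z,4),s['ee_pos'][2].round(4),f.round(2))
    if f[2]-f0>9: break
env.pause(.4);print(env.sense()['wrist_force'])
shot('wrist','w5');shot('side','s5')
env.movel(np.r_[t,.16],Rt,rate=.15)
s=env.sense();print(s['t'],s['wrist_force'])
E
python3 -c "
import cv2,numpy as np
cv2.imwrite('pics/c5.png',cv2.resize(np.hstack([cv2.imread('pics/w5.png'),cv2.imread('pics/s5.png')]),(800,300),interpolation=cv2.INTER_AREA))"
```

```text
612 ((0.476505309343338, 0.058417994529008865), 0.014872658997774124) [0.4767148  0.05859694] 0.04177613852942064
[-0.51098953  0.27276906  0.37088884  2.08742226 -0.13603799  0.80376589
  0.72746116]
[-0.44199206  0.48113164  0.30166503  2.14675286 -0.26694149  0.54831918
  0.84182381]
17.475 [0.47725861 0.05810066 0.12027179] 0.0006130946239545792
0.07763264343724473
0.0445 0.0444 [-0.39  0.12  0.33]
0.043 0.0429 [ 0.71  0.67 -0.12]
0.0415 0.0416 [ 1.67 -1.02  0.82]
0.04 0.0401 [-0.54  0.7   2.6 ]
0.0385 0.0386 [0.37 0.75 3.15]
0.037 0.037 [-0.31  0.41  4.53]
0.0355 0.0362 [-1.92 -0.91 12.25]
[-1.85934366 -1.13286083 13.1343311 ]
21.7333 [-1.37614928 -1.26582216 -0.40230319]
```

View pics/c5.png

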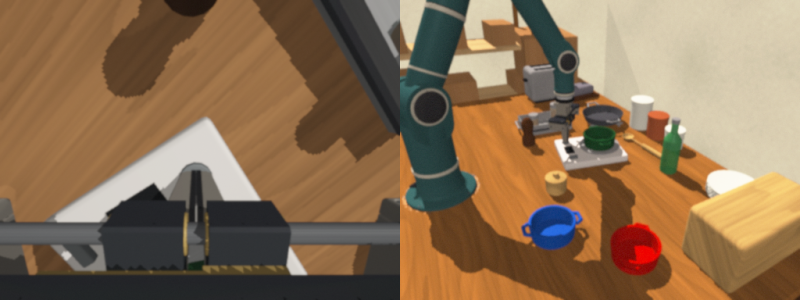

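Run:
```python
from h import *
effector.release()
Rt=R(76);c=np.array([.5243,.2700])
for z in(.23,.0685): print(solver.inverse_kinematics(np.r_[c,z],Rt))
env.reach(np.r_[c,.23],Rt)
s,im,d,W=shot('wrist','w6');print(s['t'],s['ee_pos'])
z=W[...,2]
m=(d>0)&(np.hypot(W[...,0]-c[0],W[...,1]-c[1])<.05)&(z>.105)&(z<.13);zz=np.median(z[m]);m&=abs(z-zz)<.003
q=W[m][:,:2].astype(np.float32);print(zz,m.sum(),cv2.minEnclosingCircle(q),q.mean(0))
m=(d>0)&(np.hypot(W[...,0]-.427,W[...,1]-.294)<.05)&(z>.065)&(z<.085);q=W[m][:,:2];print('short',m.sum(),q.mean(0),np.median(z[m]))
```

```text
[-0.69979064  0.34934542  0.21201676  1.75218291 -0.08318985  1.04878304
  0.86777023]
[-0.67376298  0.55338622  0.18420774  1.86739511 -0.14427969  0.7336028
  0.917391  ]
24.0167 [0.52426296 0.2677401  0.22930316]
0.11769902311306096 1244 ((0.5248232483863831, 0.27198025584220886), 0.02192784659564495) [0.52439535 0.2720386 ]
short 1217 [0.42781847 0.2956678 ] 0.07476935759011516
```

View pics/w6.png

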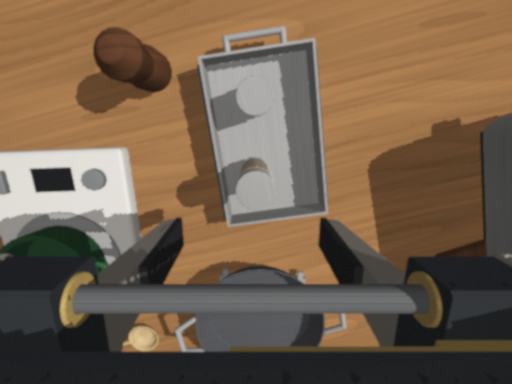

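```bash
python3 - <<'E'
from h import *
Rt=R(76);c=np.array([.5243,.2712])
env.movel(np.r_[c,.13],Rt,rate=.2)
env.movel(np.r_[c,.069],Rt,rate=.1)
s=env.sense();print(s['t'],s['ee_pos'],s['wrist_force'])
effector.grasp(30)
s=env.sense();print(s['t'],s['gripper_width'],s['wrist_force'],s['ee_pos'])
env.movel(np.r_[c,.09],Rt,rate=.05)
env.movel(np.r_[c,.24],Rt,rate=.15)
s=env.sense();print(s['t'],s['ee_pos'],s['gripper_width'],s['wrist_force'],s['moment'])
shot('wrist','w7');s,im,d,W=shot('side','s7')
E
python3 -c "
import cv2,numpy as np
cv2.imwrite('pics/c7.png',cv2.resize(np.hstack([cv2.imread('pics/w7.png'),cv2.imread('pics/s7.png')]),(800,300),interpolation=cv2.INTER_AREA))"
```

```text
25.475 [0.52475874 0.27139421 0.06947003] [ 0.42810429 -0.82705221  1.10699003]
26.2417 0.044969799102733875 [0.64604655 1.12918786 0.75492793] [0.52441017 0.27136916 0.06907102]
27.9583 [0.52365293 0.27089046 0.23891282] 0.04526757686403784 [-0.13862037 -0.18431396 -2.93899746] [-0.00449025 -0.02790897 -0.05920215]
```

View pics/c7.png

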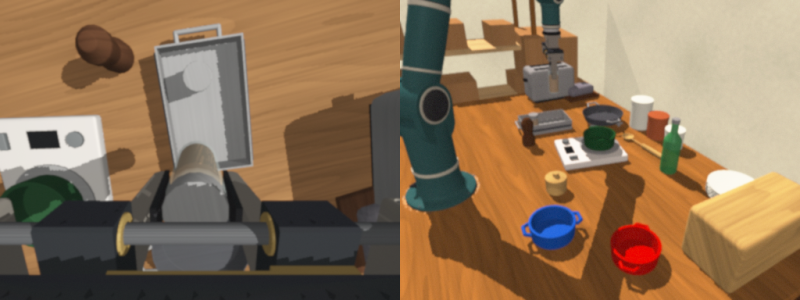

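```bash
python3 - <<'E'
from h import *
P=np.array([.5835,-.0285]);Rt=R(50)
env.movel(np.r_[P,.24],Rt,rate=.2)
s,im,d,W=shot('side','s8');print(s['t'],s['ee_pos'],s['gripper_width'])
env.movel(np.r_[P,.13],Rt,rate=.12)
env.movel(np.r_[P,.119],Rt,rate=.04)
f0=np.mean([env.sense()['wrist_force'][2] for _ in range(3)]);print(f0);z=.119
while z>.106:
    z-=.001; env.movel(np.r_[P,z],Rt,rate=.02); f=env.sense()['wrist_force'];print(round(z,4),f.round(2))
    if f[2]-f0>1.7: break
s=env.sense();print(s['t'],s['ee_pos'],s['wrist_force'],s['gripper_width'])
shot('side','s9');shot('wrist','w9')
E
python3 -c "
import cv2,numpy as np
a=cv2.resize(cv2.imread('pics/s8.png')[40:232,130:386],(512,384));b=cv2.resize(cv2.imread('pics/s9.png')[40:232,130:386],(512,384))
cv2.imwrite('pics/c9.png',cv2.resize(np.hstack([a,b]),(800,300),interpolation=cv2.INTER_AREA))"
```

```text
29.7333 [ 0.58342229 -0.02697026  0.23985139] 0.04506743656416318
-2.6476194821115047
0.118 [ 0.46  0.56 -2.57]
0.117 [-0.41  0.23 -3.1 ]
0.116 [ 0.48  0.72 -3.  ]
0.115 [ 0.23 -0.55 -2.22]
0.114 [ 0.11  0.55 -2.56]
0.113 [ 0.06  0.65 -0.64]
32.775 [ 0.58365773 -0.02850878  0.1131122 ] [ 0.059882    0.64615193 -0.63554698] 0.0451639654592786
```

View pics/c9.png

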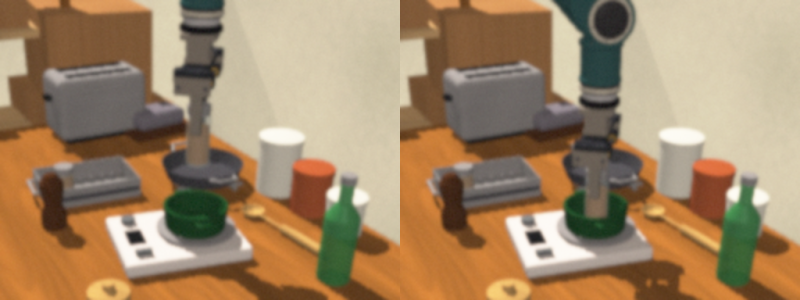

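```bash
python3 - <<'E'
from h import *
P=np.array([.5835,-.0285]);Rt=R(50)
env.movel(np.r_[P,.1125],Rt,rate=.02)
print(env.sense()['wrist_force'])
effector.release()
s=env.sense();print(s['t'],s['gripper_width'],s['wrist_force'])
env.movel(np.r_[P,.28],Rt,rate=.15)
s,im,d,W=shot('wrist','w10');print(s['t'])
z=W[...,2];m=(d>0)&(np.hypot(W[...,0]-P[0],W[...,1]-P[1])<.06)&(z>.15)&(z<.175);q=W[m];print('lid',m.sum(),q.mean(0),cv2.minEnclosingCircle(q[:,:2].astype(np.float32)))
mu=q.mean(0);k=abs(q[:,2]-np.median(q[:,2]))<.003;n=np.linalg.svd(q[k]-q[k].mean(0),full_matrices=False)[2][2];print('lid normal',n,np.median(q[:,2]))
env.reach(np.array([.45,.35,.30]),R(50))
s,im,d,W=shot('top','t10');shot('side','s10');print(s['t'],s['wrist_force'])
z=W[...,2]
m=(d>0)&(abs(z-.088)<.004)&(np.hypot(W[...,0]-P[0],W[...,1]-P[1])<.07);q=W[m][:,:2]
print('rim',circ(q),len(q))
m=(d>0)&(z>.155)&(z<.17)&(np.hypot(W[...,0]-P[0],W[...,1]-P[1])<.06);print('lid top',W[m].mean(0),np.median(z[m]))
E
python3 -c "
import cv2,numpy as np
a=cv2.imread('pics/s10.png');b=cv2.imread('pics/t10.png')
cv2.imwrite('pics/c10.png',cv2.resize(np.hstack([a,b]),(800,300),interpolation=cv2.INTER_AREA))
c=cv2.resize(a[120:232,180:340],(640,448));cv2.imwrite('pics/c10b.png',c)"
```

```text
[-0.94913331  0.02135431  4.22970618]
33.9417 0.09188926873026182 [-0.10971184  0.15179585 -0.01212198]
35.2083
lid 1230 [ 0.58334078 -0.02797637  0.16150818] ((0.58420729637146, -0.028896065428853035), 0.021914979442954063)
lid normal [-0.00273143  0.00422084  0.99998736] 0.1617441899042655
36.75 [ 0.35059871  0.38967296 -0.663822  ]
rim (array([ 0.58200602, -0.0289372 ]), np.float64(0.0597264094371167)) 399
lid top [ 0.58241587 -0.02995786  0.16157095] 0.16142915611098907
```

View pics/c10.png

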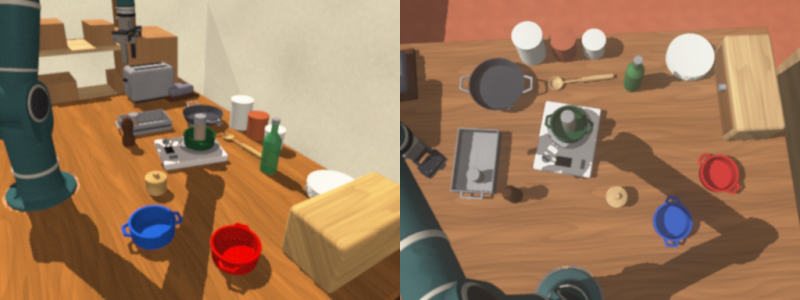

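View pics/c10b.png

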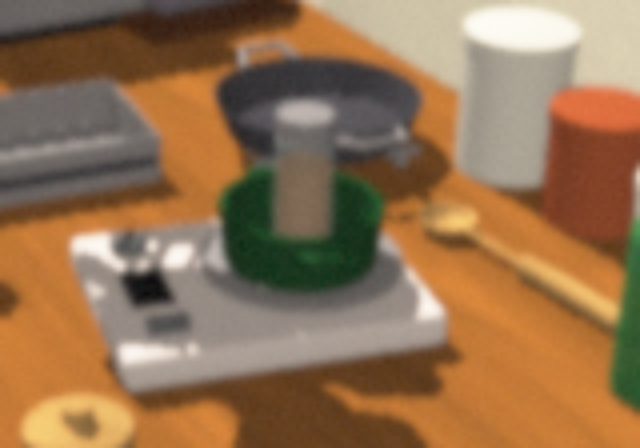

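The jar stands upright in the cazuela, with its lid level at 0.162 m (side crop about (305,170)). The cazuela is centred on the platter. The short jar is still in the tray, and the arm is clear of everything.

Run:
```python
from h import *
env.pause(.3);workorder.finish_job();print(env.sense()['t'])
```

```text
the job is handed in; nothing more can be done
the job is handed in; nothing more can be done
```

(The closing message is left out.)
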